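# Start the helium sparge on the amber bottle

## Task

Start the helium sparge on the amber solvent bottle. First close the needle valve that feeds it, turning its knob clockwise until it gently bottoms on its seat (never force it), then swing the red supply lever fully open with the valve still shut, and last back that knob off a quarter turn, no more. Leave the other two valves as they are set and everything else where it stands.

Things in the scene. Friction and masses are not known exactly. Their poses are not given: they have to be found in the camera images.
- manifold: fixed gas manifold: grey foot plate 90 x 430 x 8 mm, aluminium bar 26 mm wide, top 50 mm high. Origin: centre of the foot plate on the bench; y along the bar, x across it towards the bottles. Along y: gauge -195 mm (105 mm high), needle valves a, b, c at -130, -35, +60 mm, red supply lever's axis +165 mm. Steel lines rise 95 mm behind the valves to 162 mm; line regulator at x 120, y 235 mm
- needle_a_tip (a point): tip of valve a's needle, on the knob's axis inside the bar: 50.0 mm above the bench when it touches its seat. One anticlockwise turn of the knob lifts it 0.5 mm (a quarter turn 0.125 mm), far below this reading's noise: where the knob bottoms must be felt, and the knob's direction there differs each time. Each valve starts 0.40 to 0.69 turn open
- knob_a_grip (a point): on the axis of valve a's upright green grip knob, at its mid height, 93 mm above the bench. The knob has four lobes (a plus sign from above), 28 mm across, the end of each a flat 15 mm wide; it reaches from 83 to 103 mm height; a white line on top runs from the axis along one lobe, which is this point's -x direction. Pinch across two opposite lobe ends; nothing else within 40 mm above the bar
- seat_a_top (a point): top of valve a's soft seat, inside the bar: 50.0 mm above the bench; sinks 0.08 mm per 0.7 N m of closing torque, far below the noise. Feel of all valves: the knob, whose height stays, turns freely against 0.04 N m; from first touch of the seat the torque climbs by 0.7 N m per rad (0.012 per degree); let go, the knob springs back to first touch. About 30 degrees past it the seat is spoiled
- port_a (a point): point on the bench, 155 mm behind valve a, under the end of its steel line: the bottle standing here is the one valve a feeds
- needle_b_tip (a point): as needle_a_tip, for valve b
- knob_b_grip (a point): the same on knob b
- seat_b_top (a point): as seat_a_top, for valve b
- port_b (a point): point on the bench, 155 mm behind valve b, under the end of its steel line: the bottle standing here is the one valve b feeds
- needle_c_tip (a point): as needle_a_tip, for valve c
- knob_c_grip (a point): the same on knob c
- seat_c_top (a point): as seat_a_top, for valve c
- port_c (a point): point on the bench, 155 mm behind valve c, under the end of its steel line: the bottle standing here is the one valve c feeds
- supply (a joint): red-sleeved lever of the supply ball valve; turns about an upright axis through the bar's centre line at y +165 mm of the manifold. 0: shut, lever square to the bar and pointing to the manifold's -x (the robot side); 1.571 rad: fully open, at its stop, lever in line with the bar and pointing to the manifold's +y, swinging clockwise from above. Takes about 0.09 N m and stays where it is left
- supply_tip (a point): free end of the supply lever, at mid thickness, 75 mm above the bench and 90 mm from the lever's axis; the red sleeve covers the outer 55 mm, 17 mm wide, 11 mm thick
- bottle_amber: brown (amber) glass solvent bottle with blue cap, 70 mm across, 144 mm tall, origin under its centre; stands behind one of the three valves, at its port
- bottle_clear: same bottle in pale clear glass
- bottle_green: same bottle in green glass
- vial_rack: bystander: white rack 90 x 160 x 46 mm with blue-capped vials
- red_case: bystander: red case 90 x 260 x 58 mm
- wrench: bystander: small wrench 140 mm
- column: bystander: steel chromatography column 200 mm long, 15 mm thick, lying
- wash_bottle: bystander: white wash bottle 64 mm across, 160 mm tall
- beaker: bystander: glass beaker 68 mm across, 90 mm tall
Not all that is in view belongs to the job. What is shaped like the bottle_green but yellow is not meant.

How it is judged:
On the way, in this order (a step that is already met when the one before it is completed fails the run):
1. the amber bottle's needle valve is closed onto its seat (felt as a rise in torque), the supply lever still shut (value of joint supply below 0.3 rad and ((horizontal distance between bottle_amber and port_a below 0.045 m and z of needle_a_tip in the frame of manifold below 0.050004 m and z of seat_a_top in the frame of manifold below 0.049992 m) or (horizontal distance between bottle_amber and port_b below 0.045 m and z of needle_b_tip in the frame of manifold below 0.050004 m and z of seat_b_top in the frame of manifold below 0.049992 m) or (horizontal distance between bottle_amber and port_c below 0.045 m and z of needle_c_tip in the frame of manifold below 0.050004 m and z of seat_c_top in the frame of manifold below 0.049992 m))), for 0.1 s.
2. the supply lever is fully open (within about 12 degrees) with that valve still shut (value of joint supply above 1.36 rad and ((horizontal distance between bottle_amber and port_a below 0.045 m and z of needle_a_tip in the frame of manifold below 0.0500159 m) or (horizontal distance between bottle_amber and port_b below 0.045 m and z of needle_b_tip in the frame of manifold below 0.0500159 m) or (horizontal distance between bottle_amber and port_c below 0.045 m and z of needle_c_tip in the frame of manifold below 0.0500159 m))), for 0.2 s.
At the end, for the whole second after the job is handed in: supply lever fully open (within about 12 degrees of its stop); the amber bottle's knob at rest a quarter turn (69 to 112 degrees) open from where the valve seats; bottles upright at their ports, the other two knobs as they were (value of joint supply above 1.36 rad and ((horizontal distance between bottle_amber and port_a below 0.045 m and z of needle_a_tip in the frame of manifold between 0.0500955 and 0.0501552 m) or (horizontal distance between bottle_amber and port_b below 0.045 m and z of needle_b_tip in the frame of manifold between 0.0500955 and 0.0501552 m) or (horizontal distance between bottle_amber and port_c below 0.045 m and z of needle_c_tip in the frame of manifold between 0.0500955 and 0.0501552 m)) and angle between each of bottle_amber, bottle_clear, bottle_green's own z axis and vertical below 0.1 rad); the robot touches nothing.
It fails at once if a needle valve is forced: its knob wound more than 34 degrees (about 0.4 N m) past first touch of the seat (z of any of seat_a_top, seat_b_top, seat_c_top in the frame of manifold below 0.0499523 m).
It fails at once if gas surges into the amber bottle: supply lever more than a third open while its needle valve is more than 126 degrees open (value of joint supply above 0.55 rad and ((horizontal distance between bottle_amber and port_a below 0.045 m and z of needle_a_tip in the frame of manifold above 0.0501751 m) or (horizontal distance between bottle_amber and port_b below 0.045 m and z of needle_b_tip in the frame of manifold above 0.0501751 m) or (horizontal distance between bottle_amber and port_c below 0.045 m and z of needle_c_tip in the frame of manifold above 0.0501751 m))).
It fails at once if the setting of another valve is changed by more than about 20 degrees ((not (horizontal distance between bottle_amber and port_a below 0.045 m) and distance of needle_a_tip from where it was at the start of the episode above 2.79e-05 m) or (not (horizontal distance between bottle_amber and port_b below 0.045 m) and distance of needle_b_tip from where it was at the start of the episode above 2.79e-05 m) or (not (horizontal distance between bottle_amber and port_c below 0.045 m) and distance of needle_c_tip from where it was at the start of the episode above 2.79e-05 m)).
It fails at once if a bottle or another bystander is shoved more than 30 mm (distance of any of bottle_amber, bottle_clear, bottle_green, vial_rack, red_case, wrench, column, wash_bottle, beaker from where it was at the start of the episode above 0.03 m).
It also fails if it takes over 72 s, if anything falls off the work surface, if the arm or the gripper's body presses on something with over 40 N, if the wrist force passes 120 N, or if a joint passes its speed limit or range.

## Robot

A 6-joint arm with a two-finger parallel gripper is mounted at the origin on the work surface. World frame = base frame: x ahead of the robot, y to its left, z up, the work surface at z = 0. Lengths are in m, angles in rad, forces in N, time in s.
With the tool pointing down it reaches from about 0.4 to 0.825 m from the base axis. Payload 7 kg.
Tool frame: the origin (TCP) lies midway between the tips of the shut fingers; the grasp point (between the pads) lies hold_point_z behind it (hold_point_z is the distance from the TCP to the grasp point, in m); z points along the fingers, y is the line along which they close (so a half turn about z gives the same grasp; the last joint's range is limited). The gripper opens to 88 mm and grips with 3 to 60 N. Pads are 19 mm wide; open, the fingers measure 130 mm over their backs; the gripper's body (78 mm by 193 mm) begins 47 mm behind the grasp point.
Start: joints at [1.611, 0.359, 0.012, 0, -1.224, -0.288], TCP at [0.166, 0.654, 0.227] pointing down, gripper open.
Joint ranges: [-3.07, 3.07], [-1.43, 2.12], [-1.02, 1.25], [-3.03, 1.67], [-3.05, -0], [-3.03, 3.03]. Speed limits (rad/s): [2.39, 2.39, 3.01, 3.14, 3.14, 3.14].

## Interface

Orientations are given as [roll, pitch, yaw] about the fixed x, y, z axes, in that order (R = Rz(yaw) Ry(pitch) Rx(roll)).
In Python, from station import * gives the robot as it stands.
- The arm moves only by the tool apply_moves, never from a script. Its argument "steps" is a list of rows, each an object with "translation": the shift along the world's x, y, z scaled (see below), a list of three; "rotation": the turn, a rotation vector about the world's x, y, z scaled (see below), a list of three. A call has exactly 10 rows; each row is the pose to reach, as a shift and turn from the pose commanded when the call began; what a row does not reach only later rows make up. The controller multiplies each number of a shift by 250 mm and each number of a turn by 30 degrees. A row lasts 1/12 s, in which the tool goes at most 41.7 mm and 7.16 degrees, less where a joint would pass 70% of its speed; a pose out of reach is approached as far as the arm can. A call with a number of a shift or a turn outside -1 to 1 is refused whole. A call with a gripper value outside its range is refused whole. "jaw" is the closure, from -1 (fully open) to 1 (shut), so that 0 is half open, set as the call begins (left out, the last holds). The fingers move at their own pace and stop on an object; "newtons" is the grip in N (left out, the last holds). Time passes only in rows, so rows that repeat a pose let the fingers close, or fill a call up. It gives the time, the measured TCP pose, the force, the opening and the grip force at its end, in the units of the state.
- get_state(): the state, without advancing time (a new reading comes with each control period).
- grab_frame(name): name is "scene" or "top" or "wrist"; returns the picture (420x560x3 uint8, blue, green, red); there is no depth.
- camera_model(name): a dict with "fx", "fy", "cx", "cy" (pixels), "xyz" and "rotation" of the camera in the world. Camera axes: x right, y down, z forward; pixel columns grow to the right and rows downward; lengths in m; the calibration is good to about 2 mm. A picture is of the moment at which its call begins: read the wrist's pose just before it. camera_model takes no time and is no camera call; for the wrist camera it gives the pose at the moment of the call.
- job_done(): hands the job in; it is judged then, once.
The state is a dict: "t": time; "q": joint angles; "qd": joint speeds; "joint_efforts": joint torques, N m; "eef_pos": TCP position; "ee_rot": TCP orientation; "force": force on the tool from outside, world axes, zero at the start; "moment": the same for the moment, N m; "width": finger opening in m; "gripper_force": force on a finger pad.
Only numpy, scipy, OpenCV 4.12 (cv2) and the standard library are available. Lean on these libraries where they do the work, as an engineer would, in place of code of your own. Each camera call takes 0.05 s, during which the arm holds its last target. There are 200 camera calls.

## Working session

There is one attempt and no reset: what is moved stays moved. The work goes in short steps, Python scripts to look and compute and a tool call to move; the robot and the scene stay as the last step left them, time stands still between calls to the robot, and variables do not carry over. Pictures are saved under pics/ and viewed, at most 10 in all, crops included, and the job is handed in when it is done.

Besides the shell and the picture viewer there is one more tool, called in YAML: its name, and indented under it one key for each argument. apply_moves: Moves the arm, as the interface text tells. Shifts and turns lie within -1 to 1; 1 stands for 250 mm of shift or 30 degrees of turn. Its arguments: {"type":"object","properties":{"steps":{"type":"array"},"jaw":{"type":"number"},"newtons":{"type":"number"}},"required":["steps"]}

```bash
mkdir -p pics; ls; python3 - <<'E'
from station import *
import cv2
s=get_state();print(s)
for n in("scene","top"):
    cv2.imwrite(f"pics/{n}0.png",grab_frame(n))
    print(n,camera_model(n))
E
```

```text
pics
{'t': 0.0, 'q': array([ 1.61107720e+00,  3.59344361e-01,  1.10412374e-02, -3.49592486e-04,
       -1.22407923e+00, -2.88070150e-01]), 'qd': array([-0.00063368, -0.00018962,  0.0003567 , -0.00272631,  0.0013333 ,
       -0.00026637]), 'joint_efforts': array([ 1.57304448e-04, -5.82718956e+01,  2.93048841e+01,  6.99746355e+00,
        6.73916191e-03, -1.53012897e-04]), 'eef_pos': array([0.16547766, 0.65389303, 0.22564261]), 'ee_rot': array([ 3.13997861e+00, -1.35538957e-04, -2.47908222e-01]), 'force': array([-0.30292591,  0.02345604,  0.65602236]), 'moment': array([-0.02521752, -0.0216519 ,  0.02290107]), 'gripper_force': 0.0, 'width': 0.0877229510861885}
scene {'fx': 476.94541517878656, 'fy': 476.94541517878656, 'cx': 275.866451784559, 'cy': 211.600497835812, 'xyz': array([1.07108523, 0.91148146, 0.95395097]), 'rotation': array([-2.26894334, -0.01255642,  2.60014341])}
top {'fx': 417.2147374470608, 'fy': 417.2147374470608, 'cx': 279.6044714799337, 'cy': 205.27367095292593, 'xyz': array([0.44350451, 0.02287856, 1.50005474]), 'rotation': array([-3.08775826,  0.00514958, -1.56111089])}
```

View pics/scene0.png

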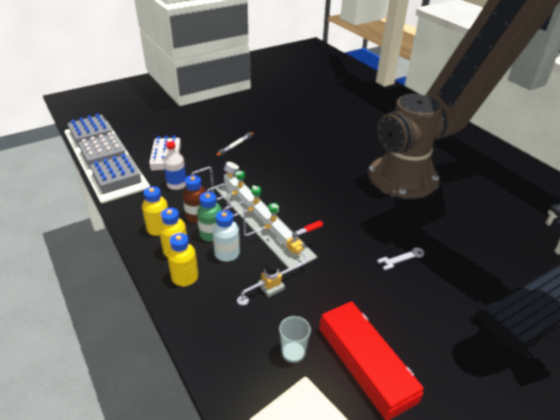

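View pics/top0.png

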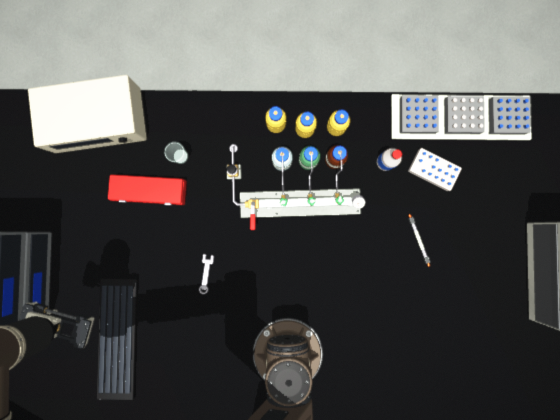

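The amber bottle (340,155 in top) stands behind the valve next to the gauge, valve a at about (340,199). The lever at (253,215) points to the robot. I'll enlarge this area.

```bash
cat > h.py <<'E'
from station import *
import numpy as np, cv2
from scipy.spatial.transform import Rotation as R
def ray(m,u,v,z):
    M=R.from_euler('xyz',m["rotation"]).as_matrix()
    d=M@np.array([(u-m["cx"])/m["fx"],(v-m["cy"])/m["fy"],1]); o=np.array(m["xyz"])
    return o+d*(z-o[2])/d[2]
E
python3 - <<'E'
from h import *
im=cv2.imread("pics/top0.png")[180:230,230:370]
cv2.imwrite("pics/top0c.png",cv2.resize(im,(784,280),interpolation=cv2.INTER_CUBIC))
m=camera_model("top")
for n,u,v,z in[("a",340,199,.103),("b",312,199,.103),("c",284,199,.103),("tip",253,229,.075)]:print(n,ray(m,u,v,z))
E
```

```text
a [ 0.54168936 -0.17153304  0.103     ]
b [ 0.54081358 -0.07767149  0.103     ]
c [0.5399372  0.01625509 0.103     ]
tip [0.43831675 0.12092865 0.075     ]
```

View pics/top0c.png

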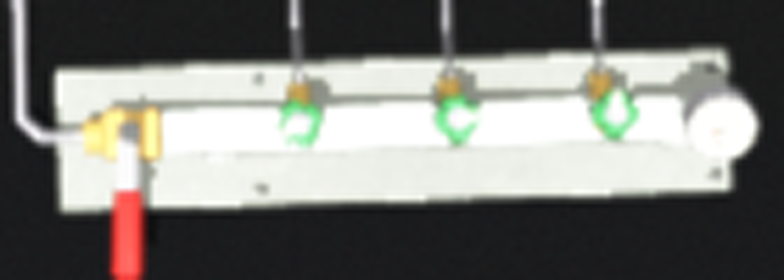

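apply_moves:
  steps:
    - {"translation": [0.07,-0.1,0.02],"rotation": [0,0,0]}
    - {"translation": [0.14,-0.2,0.04],"rotation": [0,0,0]}
    - {"translation": [0.21,-0.3,0.06],"rotation": [0,0,0]}
    - {"translation": [0.28,-0.4,0.08],"rotation": [0,0,0]}
    - {"translation": [0.35,-0.5,0.1],"rotation": [0,0,0]}
    - {"translation": [0.42,-0.6,0.12],"rotation": [0,0,0]}
    - {"translation": [0.49,-0.7,0.14],"rotation": [0,0,0]}
    - {"translation": [0.56,-0.8,0.16],"rotation": [0,0,0]}
    - {"translation": [0.63,-0.9,0.18],"rotation": [0,0,0]}
    - {"translation": [0.7,-1.0,0.2],"rotation": [0,0,0]}
  jaw: -1

```text
t: 0.93
eef_pos: [0.341, 0.4028, 0.2766]
ee_rot: [3.141, 0.0, -0.248]
force: [1.4, 0.7, -0.2]
width: 0.0874
gripper_force: 0.0
```

apply_moves:
  steps:
    - {"translation": [0.07,-0.1,0],"rotation": [0,0,0]}
    - {"translation": [0.14,-0.2,0],"rotation": [0,0,0]}
    - {"translation": [0.21,-0.3,0],"rotation": [0,0,0]}
    - {"translation": [0.25,-0.4,0],"rotation": [0,0,0]}
    - {"translation": [0.3,-0.5,0],"rotation": [0,0,0]}
    - {"translation": [0.35,-0.6,0],"rotation": [0,0,0]}
    - {"translation": [0.4,-0.7,0],"rotation": [0,0,0]}
    - {"translation": [0.4,-0.8,0],"rotation": [0,0,0]}
    - {"translation": [0.4,-0.9,0],"rotation": [0,0,0]}
    - {"translation": [0.4,-1.0,0],"rotation": [0,0,0]}

```text
t: 1.77
eef_pos: [0.4403, 0.1529, 0.2762]
ee_rot: [3.141, 0.001, -0.248]
force: [1.2, 0.7, -0.3]
width: 0.0878
gripper_force: 0.0
```

apply_moves:
  steps:
    - {"translation": [0.03,-0.1,0],"rotation": [0,0,0]}
    - {"translation": [0.06,-0.2,0],"rotation": [0,0,0]}
    - {"translation": [0.09,-0.3,0],"rotation": [0,0,0]}
    - {"translation": [0.12,-0.4,0],"rotation": [0,0,0]}
    - {"translation": [0.15,-0.5,0],"rotation": [0,0,0]}
    - {"translation": [0.18,-0.6,0],"rotation": [0,0,0]}
    - {"translation": [0.21,-0.7,0],"rotation": [0,0,0]}
    - {"translation": [0.24,-0.8,0],"rotation": [0,0,0]}
    - {"translation": [0.27,-0.9,0],"rotation": [0,0,0]}
    - {"translation": [0.28,-1.0,0],"rotation": [0,0,0]}

```text
t: 2.6
eef_pos: [0.511, -0.0969, 0.2761]
ee_rot: [3.141, 0.001, -0.248]
force: [0.7, -0.0, 0.7]
width: 0.0877
gripper_force: 0.0
```

```bash
python3 - <<'E'
from h import *
s=get_state();m=camera_model("wrist");im=grab_frame("wrist")
print(s["t"],s["eef_pos"],s["ee_rot"],s["q"],m)
cv2.imwrite("pics/w1.png",im)
E
```

```text
2.6 [ 0.51095452 -0.09694313  0.27612283] [ 3.14140270e+00  5.64040307e-04 -2.47870879e-01] [ 1.90160757e-01  7.18682998e-02 -2.45490766e-01 -7.07413791e-05
 -1.25402862e+00  1.13278680e+00] {'fx': 367.80356724013484, 'fy': 367.80356724013484, 'cx': 279.07436049843756, 'cy': 214.13645769785046, 'xyz': array([ 0.57421378, -0.11238903,  0.43453026]), 'rotation': array([ 2.89542437e+00,  1.13193975e-04, -1.81854133e+00])}
```

View pics/w1.png

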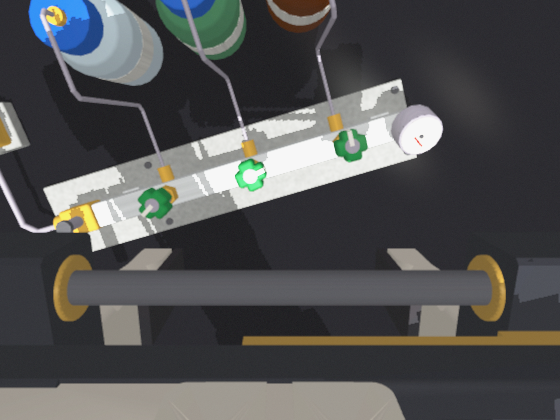

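The wrist view shows knobs c, b, a at (154,204), (251,176), (350,145); gauge at right. I'll rectify knob a onto its top plane for its direction.

```bash
cat >> h.py <<'E'
def rect(im,m,c,z=.103,half=.03,n=500):
    # world-axis view: right = -y, up = +x
    px=lambda p:(lambda q:(m["fx"]*q[0]/q[2]+m["cx"],m["fy"]*q[1]/q[2]+m["cy"]))(R.from_euler('xyz',m["rotation"]).as_matrix().T@(np.array(p)-m["xyz"]))
    w=[(c[0]+a*half,c[1]+b*half,z) for a,b in((1,1),(1,-1),(-1,-1),(-1,1))]
    H=cv2.getPerspectiveTransform(np.float32([px(p) for p in w]),np.float32([(0,0),(n,0),(n,n),(0,n)]))
    return cv2.warpPerspective(im,H,(n,n),flags=cv2.INTER_CUBIC)
E
python3 - <<'E'
from h import *
m=camera_model("wrist");im=cv2.imread("pics/w1.png")
for p in((350,145),(251,176),(154,204)):print(ray(m,*p,.103))
cv2.imwrite("pics/ra.png",rect(im,m,ray(m,350,145,.103)))
E
```

```text
[ 0.53893734 -0.1714322   0.103     ]
[ 0.53389697 -0.07901898  0.103     ]
[0.53088563 0.01451984 0.103     ]
```

View pics/ra.png

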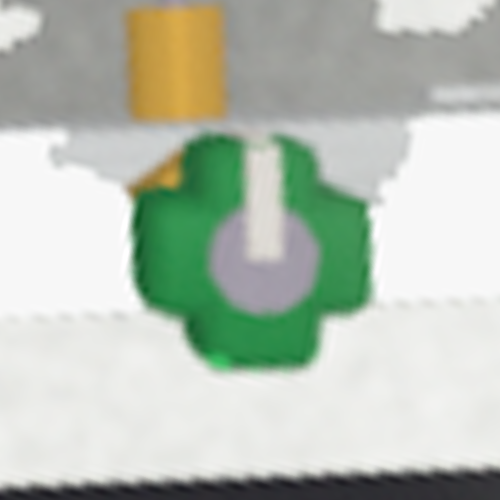

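```bash
python3 - <<'E'
import station
print([n for n in dir(station) if not n.startswith('__')], getattr(station,'hold_point_z',None), getattr(station,'HOLD_POINT_Z',None))
E
python3 -c "
from station import *
s=get_state();print(s.keys(),s['t'],s['moment'])"
```

```text
['Unreachable', 'camera_model', 'get_state', 'grab_frame', 'hold_point_z', 'job_done'] 0.0188 None
dict_keys(['t', 'q', 'qd', 'joint_efforts', 'eef_pos', 'ee_rot', 'force', 'moment', 'gripper_force', 'width']) 2.65 [-4.72235416e-01 -1.19830610e-01 -2.56352388e-05]
```

apply_moves:
  steps:
    - {"translation": [0.02,-0.06,0],"rotation": [0,0,0.1]}
    - {"translation": [0.04,-0.12,0],"rotation": [0,0,0.2]}
    - {"translation": [0.06,-0.18,0],"rotation": [0,0,0.3]}
    - {"translation": [0.08,-0.24,0],"rotation": [0,0,0.4]}
    - {"translation": [0.108,-0.304,0],"rotation": [0,0,0.5]}
    - {"translation": [0.108,-0.304,-0.1],"rotation": [0,0,0.5]}
    - {"translation": [0.108,-0.304,-0.2],"rotation": [0,0,0.5]}
    - {"translation": [0.108,-0.304,-0.3],"rotation": [0,0,0.5]}
    - {"translation": [0.108,-0.304,-0.4],"rotation": [0,0,0.5]}
    - {"translation": [0.108,-0.304,-0.48],"rotation": [0,0,0.5]}
  jaw: 0.14

```text
t: 3.48
eef_pos: [0.5365, -0.1716, 0.1544]
ee_rot: [-3.141, 0.002, 0.014]
force: [0.4, 0.7, 0.1]
width: 0.038
gripper_force: 0.0
```

```bash
cat > st.py <<'E'
from h import *
s=get_state();np.set_printoptions(precision=4,suppress=True)
print("t",s["t"],s["eef_pos"],"yaw",round(np.degrees(s["ee_rot"][2]),2),"q6",round(s["q"][5],2),"F",s["force"],"M",s["moment"],"q6eff",round(s["joint_efforts"][5],3),"w",s["width"],s["gripper_force"])
E
python3 st.py; python3 - <<'E'
from h import *
m=camera_model("wrist");im=grab_frame("wrist");cv2.imwrite("pics/w2.png",im)
E
```

```text
t 3.4833 [ 0.5365 -0.1716  0.1544] yaw 0.77 q6 1.55 F [0.3572 0.6502 0.126 ] M [ 0.0129 -0.0136  0.0109] q6eff -0.0 w 0.038009397533493056 0.0
```

View pics/w2.png

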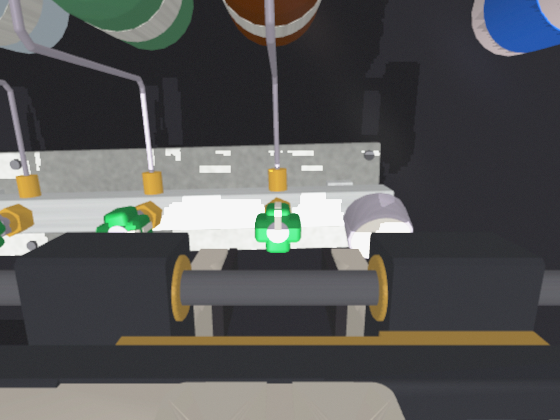

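Knob a sits at (278,230), centred between the fingers (205 to 355), its lobes along the image axes.

```bash
python3 - <<'E'
from h import *
m=camera_model("wrist");print(ray(m,278,229,.103),ray(m,300,228,.095),ray(m,257,228,.095),ray(m,278,252,.095),ray(m,278,230,.1),m["xyz"])
E
python3 st.py
```

```text
[ 0.53870264 -0.16982487  0.103     ] [ 0.53709791 -0.18313242  0.095     ] [ 0.53674876 -0.15709061  0.095     ] [ 0.52149682 -0.16999759  0.095     ] [ 0.53717865 -0.16982972  0.1       ] [ 0.600776   -0.17000766  0.30858765]
t 3.5333 [ 0.5345 -0.1711  0.1506] yaw 0.73 q6 1.55 F [-2.5323 -0.2962 -4.9933] M [0.0167 0.4651 0.0192] q6eff 0.0 w 0.03803252760822663 0.0
```

apply_moves:
  steps:
    - {"translation": [0.002,0.008,-0.06],"rotation": [0,0,0]}
    - {"translation": [0.002,0.008,-0.12],"rotation": [0,0,0]}
    - {"translation": [0.002,0.008,-0.18],"rotation": [0,0,0]}
    - {"translation": [0.002,0.008,-0.24],"rotation": [0,0,0]}
    - {"translation": [0.002,0.008,-0.29],"rotation": [0,0,0]}
    - {"translation": [0.002,0.008,-0.312],"rotation": [0,0,0]}
    - {"translation": [0.002,0.008,-0.312],"rotation": [0,0,0]}
    - {"translation": [0.002,0.008,-0.312],"rotation": [0,0,0]}
    - {"translation": [0.002,0.008,-0.312],"rotation": [0,0,0]}
    - {"translation": [0.002,0.008,-0.312],"rotation": [0,0,0]}

```text
t: 4.37
eef_pos: [0.5387, -0.1697, 0.0796]
ee_rot: [3.141, -0.002, 0.014]
force: [-0.4, 0.1, -0.2]
width: 0.0379
gripper_force: 0.0
```

```bash
python3 st.py
```

```text
t 4.3667 [ 0.5387 -0.1697  0.0796] yaw 0.81 q6 1.54 F [-0.3672  0.0702 -0.2074] M [-0.0097 -0.0583  0.0029] q6eff -0.0 w 0.0378615609997548 0.0
```

apply_moves:
  steps:
    - {"translation": [0,0,0],"rotation": [0,0,0]}
    - {"translation": [0,0,0],"rotation": [0,0,0]}
    - {"translation": [0,0,0],"rotation": [0,0,0]}
    - {"translation": [0,0,0],"rotation": [0,0,0]}
    - {"translation": [0,0,0],"rotation": [0,0,0]}
    - {"translation": [0,0,0],"rotation": [0,0,0]}
    - {"translation": [0,0,0],"rotation": [0,0,0]}
    - {"translation": [0,0,0],"rotation": [0,0,0]}
    - {"translation": [0,0,0],"rotation": [0,0,0]}
    - {"translation": [0,0,0],"rotation": [0,0,0]}
  jaw: 1
  newtons: 20

```text
t: 5.2
eef_pos: [0.5384, -0.1704, 0.0792]
ee_rot: [3.141, -0.001, 0.014]
force: [-1.4, -5.5, 3.7]
width: 0.0277
gripper_force: 20.0
```

```bash
python3 st.py
```

```text
t 5.2 [ 0.5384 -0.1704  0.0792] yaw 0.81 q6 1.54 F [-1.3794 -5.4867  3.655 ] M [-1.9101  0.1476  0.0624] q6eff 0.0 w 0.027674073216926734 20.00000774860382
```

apply_moves:
  steps:
    - {"translation": [0,-0.002,0],"rotation": [0,0,-0.1]}
    - {"translation": [0,-0.002,0],"rotation": [0,0,-0.2]}
    - {"translation": [0,-0.002,0],"rotation": [0,0,-0.3]}
    - {"translation": [0,-0.002,0],"rotation": [0,0,-0.4]}
    - {"translation": [0,-0.002,0],"rotation": [0,0,-0.5]}
    - {"translation": [0,-0.002,0],"rotation": [0,0,-0.6]}
    - {"translation": [0,-0.002,0],"rotation": [0,0,-0.7]}
    - {"translation": [0,-0.002,0],"rotation": [0,0,-0.8]}
    - {"translation": [0,-0.002,0],"rotation": [0,0,-0.9]}
    - {"translation": [0,-0.002,0],"rotation": [0,0,-1.0]}

```text
t: 6.03
eef_pos: [0.5384, -0.1705, 0.0792]
ee_rot: [3.142, -0.001, -0.512]
force: [-1.3, -3.4, 4.9]
width: 0.0279
gripper_force: 20.0
```

```bash
python3 st.py
```

```text
t 6.0333 [ 0.5384 -0.1705  0.0792] yaw -29.33 q6 1.02 F [-1.2694 -3.448   4.8686] M [-0.9426  0.202  -0.006 ] q6eff 0.992 w 0.027891055434666058 19.99825805425644
```

apply_moves:
  steps:
    - {"translation": [0,0,0],"rotation": [0,0,-0.1]}
    - {"translation": [0,0,0],"rotation": [0,0,-0.2]}
    - {"translation": [0,0,0],"rotation": [0,0,-0.3]}
    - {"translation": [0,0,0],"rotation": [0,0,-0.4]}
    - {"translation": [0,0,0],"rotation": [0,0,-0.5]}
    - {"translation": [0,0,0],"rotation": [0,0,-0.6]}
    - {"translation": [0,0,0],"rotation": [0,0,-0.667]}
    - {"translation": [0,0,0],"rotation": [0,0,-0.667]}
    - {"translation": [0,0,0],"rotation": [0,0,-0.667]}
    - {"translation": [0,0,0],"rotation": [0,0,-0.667]}

```text
t: 6.87
eef_pos: [0.5384, -0.1705, 0.0792]
ee_rot: [-3.141, -0.001, -0.857]
force: [-1.2, -2.8, 6.2]
width: 0.0277
gripper_force: 20.0
```

```bash
python3 st.py
```

```text
t 6.8667 [ 0.5384 -0.1705  0.0792] yaw -49.11 q6 0.67 F [-1.246  -2.8037  6.1553] M [-1.3252  0.2901  0.0565] q6eff -0.051 w 0.027724918197649717 20.000584423542023
```

apply_moves:
  steps:
    - {"translation": [0,0,0],"rotation": [0,0,0]}
    - {"translation": [0,0,0],"rotation": [0,0,0]}
    - {"translation": [0,0,0],"rotation": [0,0,0]}
    - {"translation": [0,0,0],"rotation": [0,0,0]}
    - {"translation": [0,0,0],"rotation": [0,0,0.17]}
    - {"translation": [0,0,0],"rotation": [0,0,0.34]}
    - {"translation": [0,0,0],"rotation": [0,0,0.5]}
    - {"translation": [0,0,0],"rotation": [0,0,0.67]}
    - {"translation": [0,0,0],"rotation": [0,0,0.84]}
    - {"translation": [0,0,0],"rotation": [0,0,1.0]}
  jaw: 0.14

```text
t: 7.7
eef_pos: [0.538, -0.1699, 0.0783]
ee_rot: [-3.141, 0.0, -0.33]
force: [-0.0, -0.1, -0.7]
width: 0.0377
gripper_force: 0.0
```

```bash
python3 st.py
```

```text
t 7.7 [ 0.538  -0.1699  0.0783] yaw -18.93 q6 1.2 F [-0.0304 -0.1258 -0.704 ] M [-0.0133  0.0568  0.0198] q6eff -1.571 w 0.03771524136599019 0.0
```

apply_moves:
  steps:
    - {"translation": [0,0,0],"rotation": [0,0,0.1]}
    - {"translation": [0,0,0],"rotation": [0,0,0.2]}
    - {"translation": [0,0,0],"rotation": [0,0,0.3]}
    - {"translation": [0,0,0],"rotation": [0,0,0.4]}
    - {"translation": [0,0,0],"rotation": [0,0,0.5]}
    - {"translation": [0,0,0],"rotation": [0,0,0.6]}
    - {"translation": [0,0,0],"rotation": [0,0,0.7]}
    - {"translation": [0,0,0],"rotation": [0,0,0.8]}
    - {"translation": [0,0,0],"rotation": [0,0,0.9]}
    - {"translation": [0,0,0],"rotation": [0,0,1.0]}

```text
t: 8.53
eef_pos: [0.538, -0.1699, 0.0783]
ee_rot: [-3.141, 0.0, 0.191]
force: [-0.2, 0.6, -0.2]
width: 0.0376
gripper_force: 0.0
```

apply_moves:
  steps:
    - {"translation": [0,0,0],"rotation": [0,0,0.1]}
    - {"translation": [0,0,0],"rotation": [0,0,0.2]}
    - {"translation": [0,0,0],"rotation": [0,0,0.3]}
    - {"translation": [0,0,0],"rotation": [0,0,0.4]}
    - {"translation": [0,0,0],"rotation": [0,0,0.5]}
    - {"translation": [0,0,0],"rotation": [0,0,0.6]}
    - {"translation": [0,0,0],"rotation": [0,0,0.7]}
    - {"translation": [0,0,0],"rotation": [0,0,0.8]}
    - {"translation": [0,0,0],"rotation": [0,0,0.9]}
    - {"translation": [0,0,0],"rotation": [0,0,1.0]}

```text
t: 9.37
eef_pos: [0.538, -0.1699, 0.0783]
ee_rot: [-3.141, 0.0, 0.715]
force: [-0.3, -0.8, -0.6]
width: 0.0381
gripper_force: 0.0
```

apply_moves:
  steps:
    - {"translation": [0,0,0],"rotation": [0,0,0]}
    - {"translation": [0,0,0],"rotation": [0,0,0]}
    - {"translation": [0,0,0],"rotation": [0,0,0]}
    - {"translation": [0,0,0],"rotation": [0,0,0]}
    - {"translation": [0,0,0],"rotation": [0,0,0]}
    - {"translation": [0,0,0],"rotation": [0,0,0]}
    - {"translation": [0,0,0],"rotation": [0,0,0]}
    - {"translation": [0,0,0],"rotation": [0,0,0]}
    - {"translation": [0,0,0],"rotation": [0,0,0]}
    - {"translation": [0,0,0],"rotation": [0,0,0]}
  jaw: 1

```text
t: 10.2
eef_pos: [0.5383, -0.1704, 0.0785]
ee_rot: [3.141, -0.0, 0.712]
force: [3.3, -4.6, -3.9]
width: 0.0283
gripper_force: 20.0
```

```bash
python3 st.py
```

```text
t 10.2 [ 0.5383 -0.1704  0.0785] yaw 40.77 q6 2.24 F [ 3.3012 -4.5722 -3.9447] M [-1.7605 -0.9481 -0.0125] q6eff -0.008 w 0.028326686293370592 19.99937653541565
```

apply_moves:
  steps:
    - {"translation": [0,0,0],"rotation": [0,0,-0.1]}
    - {"translation": [0,0,0],"rotation": [0,0,-0.2]}
    - {"translation": [0,0,0],"rotation": [0,0,-0.3]}
    - {"translation": [0,0,0],"rotation": [0,0,-0.4]}
    - {"translation": [0,0,0],"rotation": [0,0,-0.5]}
    - {"translation": [0,0,0],"rotation": [0,0,-0.6]}
    - {"translation": [0,0,0],"rotation": [0,0,-0.7]}
    - {"translation": [0,0,0],"rotation": [0,0,-0.8]}
    - {"translation": [0,0,0],"rotation": [0,0,-0.9]}
    - {"translation": [0,0,0],"rotation": [0,0,-1.0]}

```text
t: 11.03
eef_pos: [0.5383, -0.1704, 0.0785]
ee_rot: [3.141, -0.0, 0.186]
force: [3.2, -4.3, -2.5]
width: 0.0283
gripper_force: 20.0
```

```bash
python3 st.py
```

```text
t 11.0333 [ 0.5383 -0.1704  0.0785] yaw 10.63 q6 1.72 F [ 3.214  -4.3106 -2.5232] M [-1.7952 -0.9889  0.0137] q6eff 0.992 w 0.02828998829240128 19.99759465456009
```

apply_moves:
  steps:
    - {"translation": [0,0,0],"rotation": [0,0,-0.1]}
    - {"translation": [0,0,0],"rotation": [0,0,-0.2]}
    - {"translation": [0,0,0],"rotation": [0,0,-0.3]}
    - {"translation": [0,0,0],"rotation": [0,0,-0.4]}
    - {"translation": [0,0,0],"rotation": [0,0,-0.5]}
    - {"translation": [0,0,0],"rotation": [0,0,-0.6]}
    - {"translation": [0,0,0],"rotation": [0,0,-0.7]}
    - {"translation": [0,0,0],"rotation": [0,0,-0.8]}
    - {"translation": [0,0,0],"rotation": [0,0,-0.9]}
    - {"translation": [0,0,0],"rotation": [0,0,-1.0]}

```text
t: 11.87
eef_pos: [0.5384, -0.1704, 0.0785]
ee_rot: [3.141, -0.001, -0.338]
force: [3.1, -4.3, -3.8]
width: 0.0283
gripper_force: 20.0
```

```bash
python3 st.py
```

```text
t 11.8667 [ 0.5384 -0.1704  0.0785] yaw -19.37 q6 1.19 F [ 3.1093 -4.2829 -3.8203] M [-1.8343 -1.0093  0.0377] q6eff 0.992 w 0.028305444946667146 19.997478425502777
```

apply_moves:
  steps:
    - {"translation": [0,0,0],"rotation": [0,0,-0.1]}
    - {"translation": [0,0,0],"rotation": [0,0,-0.2]}
    - {"translation": [0,0,0],"rotation": [0,0,-0.3]}
    - {"translation": [0,0,0],"rotation": [0,0,-0.4]}
    - {"translation": [0,0,0],"rotation": [0,0,-0.5]}
    - {"translation": [0,0,0],"rotation": [0,0,-0.6]}
    - {"translation": [0,0,0],"rotation": [0,0,-0.7]}
    - {"translation": [0,0,0],"rotation": [0,0,-0.8]}
    - {"translation": [0,0,0],"rotation": [0,0,-0.9]}
    - {"translation": [0,0,0],"rotation": [0,0,-1.0]}

```text
t: 12.7
eef_pos: [0.5384, -0.1705, 0.0785]
ee_rot: [-3.142, -0.001, -0.862]
force: [3.1, -5.8, -3.4]
width: 0.0281
gripper_force: 20.0
```

```bash
python3 st.py
```

```text
t 12.7 [ 0.5384 -0.1705  0.0785] yaw -49.37 q6 0.67 F [ 3.0989 -5.8008 -3.4293] M [-1.928  -1.0735  0.0276] q6eff 0.992 w 0.028148711185875634 19.997515082359314
```

apply_moves:
  steps:
    - {"translation": [0,0,0],"rotation": [0,0,0]}
    - {"translation": [0,0,0],"rotation": [0,0,0]}
    - {"translation": [0,0,0],"rotation": [0,0,0]}
    - {"translation": [0,0,0],"rotation": [0,0,0]}
    - {"translation": [0,0,0],"rotation": [0,0,0.17]}
    - {"translation": [0,0,0],"rotation": [0,0,0.34]}
    - {"translation": [0,0,0],"rotation": [0,0,0.5]}
    - {"translation": [0,0,0],"rotation": [0,0,0.67]}
    - {"translation": [0,0,0],"rotation": [0,0,0.84]}
    - {"translation": [0,0,0],"rotation": [0,0,1.0]}
  jaw: 0.14

```text
t: 13.53
eef_pos: [0.538, -0.1699, 0.0786]
ee_rot: [-3.141, 0.0, -0.33]
force: [-0.2, -0.2, -0.2]
width: 0.0378
gripper_force: 0.0
```

apply_moves:
  steps:
    - {"translation": [0,0,0],"rotation": [0,0,0.1]}
    - {"translation": [0,0,0],"rotation": [0,0,0.2]}
    - {"translation": [0,0,0],"rotation": [0,0,0.3]}
    - {"translation": [0,0,0],"rotation": [0,0,0.4]}
    - {"translation": [0,0,0],"rotation": [0,0,0.5]}
    - {"translation": [0,0,0],"rotation": [0,0,0.6]}
    - {"translation": [0,0,0],"rotation": [0,0,0.7]}
    - {"translation": [0,0,0],"rotation": [0,0,0.8]}
    - {"translation": [0,0,0],"rotation": [0,0,0.9]}
    - {"translation": [0,0,0],"rotation": [0,0,1.0]}

```text
t: 14.37
eef_pos: [0.538, -0.1699, 0.0786]
ee_rot: [-3.141, 0.0, 0.192]
force: [-0.8, 0.0, -0.3]
width: 0.0376
gripper_force: 0.0
```

apply_moves:
  steps:
    - {"translation": [0,0,0],"rotation": [0,0,0.1]}
    - {"translation": [0,0,0],"rotation": [0,0,0.2]}
    - {"translation": [0,0,0],"rotation": [0,0,0.3]}
    - {"translation": [0,0,0],"rotation": [0,0,0.4]}
    - {"translation": [0,0,0],"rotation": [0,0,0.5]}
    - {"translation": [0,0,0],"rotation": [0,0,0.6]}
    - {"translation": [0,0,0],"rotation": [0,0,0.7]}
    - {"translation": [0,0,0],"rotation": [0,0,0.8]}
    - {"translation": [0,0,0],"rotation": [0,0,0.9]}
    - {"translation": [0,0,0],"rotation": [0,0,1.0]}

```text
t: 15.2
eef_pos: [0.538, -0.1699, 0.0786]
ee_rot: [-3.141, -0.0, 0.715]
force: [0.3, 0.5, 0.4]
width: 0.0378
gripper_force: 0.0
```

```bash
python3 st.py
```

```text
t 15.2 [ 0.538  -0.1699  0.0786] yaw 40.98 q6 2.25 F [0.343  0.487  0.4409] M [-0.0233 -0.0271 -0.0398] q6eff -1.039 w 0.037842574863998384 0.0
```

apply_moves:
  steps:
    - {"translation": [0,0,0],"rotation": [0,0,0]}
    - {"translation": [0,0,0],"rotation": [0,0,0]}
    - {"translation": [0,0,0],"rotation": [0,0,0]}
    - {"translation": [0,0,0],"rotation": [0,0,0]}
    - {"translation": [0,0,0],"rotation": [0,0,0]}
    - {"translation": [0,0,0],"rotation": [0,0,0]}
    - {"translation": [0,0,0],"rotation": [0,0,0]}
    - {"translation": [0,0,0],"rotation": [0,0,0]}
    - {"translation": [0,0,0],"rotation": [0,0,0]}
    - {"translation": [0,0,0],"rotation": [0,0,0]}
  jaw: 1

```text
t: 16.03
eef_pos: [0.5383, -0.1704, 0.0787]
ee_rot: [3.141, -0.0, 0.712]
force: [2.0, -5.9, -0.8]
width: 0.0285
gripper_force: 20.0
```

```bash
python3 st.py
```

```text
t 16.0333 [ 0.5383 -0.1704  0.0787] yaw 40.79 q6 2.24 F [ 1.9574 -5.9326 -0.7623] M [-1.7551 -0.7412 -0.0013] q6eff -0.009 w 0.028465493047561897 19.999638721346855
```

apply_moves:
  steps:
    - {"translation": [0,0,0],"rotation": [0,0,-0.05]}
    - {"translation": [0,0,0],"rotation": [0,0,-0.1]}
    - {"translation": [0,0,0],"rotation": [0,0,-0.15]}
    - {"translation": [0,0,0],"rotation": [0,0,-0.2]}
    - {"translation": [0,0,0],"rotation": [0,0,-0.25]}
    - {"translation": [0,0,0],"rotation": [0,0,-0.3]}
    - {"translation": [0,0,0],"rotation": [0,0,-0.3]}
    - {"translation": [0,0,0],"rotation": [0,0,-0.3]}
    - {"translation": [0,0,0],"rotation": [0,0,-0.3]}
    - {"translation": [0,0,0],"rotation": [0,0,-0.3]}

```text
t: 16.87
eef_pos: [0.5383, -0.1704, 0.0787]
ee_rot: [3.141, -0.0, 0.555]
force: [2.7, -5.3, -2.1]
width: 0.0286
gripper_force: 20.0
```

```bash
python3 st.py
```

```text
t 16.8667 [ 0.5383 -0.1704  0.0787] yaw 31.8 q6 2.09 F [ 2.6536 -5.3188 -2.1261] M [-1.8705 -0.7791  0.0092] q6eff -0.04 w 0.028588925692986822 19.999902485869825
```

apply_moves:
  steps:
    - {"translation": [0,0,0],"rotation": [0,0,-0.05]}
    - {"translation": [0,0,0],"rotation": [0,0,-0.1]}
    - {"translation": [0,0,0],"rotation": [0,0,-0.15]}
    - {"translation": [0,0,0],"rotation": [0,0,-0.2]}
    - {"translation": [0,0,0],"rotation": [0,0,-0.25]}
    - {"translation": [0,0,0],"rotation": [0,0,-0.3]}
    - {"translation": [0,0,0],"rotation": [0,0,-0.3]}
    - {"translation": [0,0,0],"rotation": [0,0,-0.3]}
    - {"translation": [0,0,0],"rotation": [0,0,-0.3]}
    - {"translation": [0,0,0],"rotation": [0,0,-0.3]}

```text
t: 17.7
eef_pos: [0.5384, -0.1704, 0.0787]
ee_rot: [3.141, -0.0, 0.398]
force: [2.6, -4.8, -1.0]
width: 0.0282
gripper_force: 20.0
```

```bash
python3 st.py
```

```text
t 17.7 [ 0.5384 -0.1704  0.0787] yaw 22.79 q6 1.93 F [ 2.5947 -4.8222 -0.9892] M [-1.828  -0.8201  0.0273] q6eff -0.04 w 0.028165562567615706 19.999785355757922
```

apply_moves:
  steps:
    - {"translation": [0,0,0],"rotation": [0,0,-0.05]}
    - {"translation": [0,0,0],"rotation": [0,0,-0.1]}
    - {"translation": [0,0,0],"rotation": [0,0,-0.15]}
    - {"translation": [0,0,0],"rotation": [0,0,-0.2]}
    - {"translation": [0,0,0],"rotation": [0,0,-0.25]}
    - {"translation": [0,0,0],"rotation": [0,0,-0.3]}
    - {"translation": [0,0,0],"rotation": [0,0,-0.3]}
    - {"translation": [0,0,0],"rotation": [0,0,-0.3]}
    - {"translation": [0,0,0],"rotation": [0,0,-0.3]}
    - {"translation": [0,0,0],"rotation": [0,0,-0.3]}

```text
t: 18.53
eef_pos: [0.5384, -0.1704, 0.0787]
ee_rot: [3.141, -0.0, 0.241]
force: [2.5, -5.1, -0.5]
width: 0.0284
gripper_force: 20.0
```

```bash
python3 st.py
```

```text
t 18.5333 [ 0.5384 -0.1704  0.0787] yaw 13.79 q6 1.77 F [ 2.497  -5.0737 -0.4652] M [-1.9197 -0.8296  0.0239] q6eff -0.04 w 0.028374560698607082 19.999710358679295
```

apply_moves:
  steps:
    - {"translation": [0,0,0],"rotation": [0,0,-0.05]}
    - {"translation": [0,0,0],"rotation": [0,0,-0.1]}
    - {"translation": [0,0,0],"rotation": [0,0,-0.15]}
    - {"translation": [0,0,0],"rotation": [0,0,-0.2]}
    - {"translation": [0,0,0],"rotation": [0,0,-0.25]}
    - {"translation": [0,0,0],"rotation": [0,0,-0.3]}
    - {"translation": [0,0,0],"rotation": [0,0,-0.3]}
    - {"translation": [0,0,0],"rotation": [0,0,-0.3]}
    - {"translation": [0,0,0],"rotation": [0,0,-0.3]}
    - {"translation": [0,0,0],"rotation": [0,0,-0.3]}

```text
t: 19.37
eef_pos: [0.5384, -0.1704, 0.0787]
ee_rot: [3.141, -0.001, 0.084]
force: [2.8, -5.1, -1.3]
width: 0.0282
gripper_force: 20.0
```

```bash
python3 st.py
```

```text
t 19.3667 [ 0.5384 -0.1704  0.0787] yaw 4.79 q6 1.61 F [ 2.8461 -5.0579 -1.2727] M [-1.9065 -0.8322  0.0567] q6eff -0.04 w 0.02816005933176825 19.99978699721396
```

apply_moves:
  steps:
    - {"translation": [0,0,0],"rotation": [0,0,-0.05]}
    - {"translation": [0,0,0],"rotation": [0,0,-0.1]}
    - {"translation": [0,0,0],"rotation": [0,0,-0.15]}
    - {"translation": [0,0,0],"rotation": [0,0,-0.2]}
    - {"translation": [0,0,0],"rotation": [0,0,-0.25]}
    - {"translation": [0,0,0],"rotation": [0,0,-0.3]}
    - {"translation": [0,0,0],"rotation": [0,0,-0.333]}
    - {"translation": [0,0,0],"rotation": [0,0,-0.333]}
    - {"translation": [0,0,0],"rotation": [0,0,-0.333]}
    - {"translation": [0,0,0],"rotation": [0,0,-0.333]}

```text
t: 20.2
eef_pos: [0.5384, -0.1704, 0.0787]
ee_rot: [3.141, -0.001, -0.091]
force: [1.7, -4.7, -1.3]
width: 0.0283
gripper_force: 20.0
```

```bash
python3 st.py
```

```text
t 20.2 [ 0.5384 -0.1704  0.0787] yaw -5.19 q6 1.44 F [ 1.6799 -4.6982 -1.3449] M [-1.8824 -0.7678  0.0325] q6eff -0.091 w 0.028321850187952753 19.999773963354528
```

apply_moves:
  steps:
    - {"translation": [0,0,0],"rotation": [0,0,-0.05]}
    - {"translation": [0,0,0],"rotation": [0,0,-0.1]}
    - {"translation": [0,0,0],"rotation": [0,0,-0.15]}
    - {"translation": [0,0,0],"rotation": [0,0,-0.2]}
    - {"translation": [0,0,0],"rotation": [0,0,-0.25]}
    - {"translation": [0,0,0],"rotation": [0,0,-0.3]}
    - {"translation": [0,0,0],"rotation": [0,0,-0.333]}
    - {"translation": [0,0,0],"rotation": [0,0,-0.333]}
    - {"translation": [0,0,0],"rotation": [0,0,-0.333]}
    - {"translation": [0,0,0],"rotation": [0,0,-0.333]}

```text
t: 21.03
eef_pos: [0.5384, -0.1704, 0.0787]
ee_rot: [3.141, -0.001, -0.265]
force: [2.3, -5.5, -1.1]
width: 0.0285
gripper_force: 20.0
```

```bash
python3 st.py
```

```text
t 21.0333 [ 0.5384 -0.1704  0.0787] yaw -15.17 q6 1.27 F [ 2.3222 -5.5029 -1.0713] M [-1.9855 -0.858   0.2109] q6eff -0.208 w 0.028468175362404657 19.999885414727032
```

Touch appears at yaw ≈ -1.2°, now ~14° past it with 0.17 N m: seated. Release and lift.

apply_moves:
  steps:
    - {"translation": [0,0,0],"rotation": [0,0,0]}
    - {"translation": [0,0,0],"rotation": [0,0,0]}
    - {"translation": [0,0,0],"rotation": [0,0,0]}
    - {"translation": [0,0,0],"rotation": [0,0,0]}
    - {"translation": [0,0,0.05],"rotation": [0,0,0]}
    - {"translation": [0,0,0.12],"rotation": [0,0,0]}
    - {"translation": [0,0,0.2],"rotation": [0,0,0]}
    - {"translation": [0,0,0.28],"rotation": [0,0,0]}
    - {"translation": [0,0,0.36],"rotation": [0,0,0]}
    - {"translation": [0,0,0.44],"rotation": [0,0,0]}
  jaw: 0.14

```text
t: 21.87
eef_pos: [0.5377, -0.1698, 0.1894]
ee_rot: [-3.141, 0.001, -0.265]
force: [0.8, -0.0, -0.1]
width: 0.0376
gripper_force: 0.0
```

```bash
python3 st.py; python3 - <<'E'
from h import *
m=camera_model("wrist");im=grab_frame("wrist");cv2.imwrite("pics/w3.png",im)
cv2.imwrite("pics/ra3.png",rect(im,m,(.5384,-.1703)))
# lever sweep
a=np.radians(2.5);Rz=np.array([[np.cos(a),-np.sin(a)],[np.sin(a),np.cos(a)]])
A=np.array([.5384,-.1703])+Rz@[0,.295]
print("axis",A)
for i in range(0,10):
    th=np.radians(i*10); d=Rz@[-np.cos(th),np.sin(th)];mm=Rz@[np.sin(th),np.cos(th)]
    r=.06+.018*i/9
    print(i*10,A+r*d-.0085*mm-np.array([.0095,.021]))
E
```

```text
t 21.8667 [ 0.5377 -0.1698  0.1894] yaw -15.19 q6 1.27 F [ 0.8268 -0.0101 -0.1278] M [ 0.0545 -0.1311  0.0061] q6eff 0.0 w 0.037617206321035164 0.0
axis [0.52553228 0.12441923]
0 [0.45646015 0.09231015]
10 [0.45345323 0.10308457]
20 [0.4524384 0.1145578]
30 [0.4535647  0.12635504]
40 [0.45690978 0.1380715 ]
50 [0.46247411 0.14928612]
60 [0.47017788 0.15957636]
70 [0.47986073 0.1685335 ]
80 [0.49128435 0.17577799]
90 [0.50413806 0.18097422]
```

View pics/ra3.png

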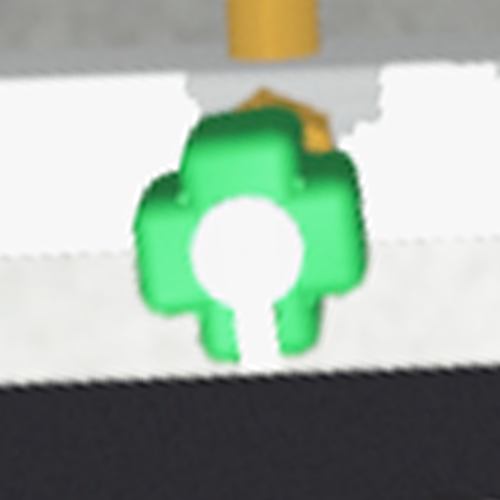

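The white line points to -x, lobes at about +5°: the knob may have sprung a few degrees past touch. I'll regrip at yaw -3° to set it gently on first touch and release without stored torque.

apply_moves:
  steps:
    - {"translation": [0,0,-0.05],"rotation": [0,0,0.1]}
    - {"translation": [0,0,-0.1],"rotation": [0,0,0.2]}
    - {"translation": [0,0,-0.15],"rotation": [0,0,0.3]}
    - {"translation": [0,0,-0.2],"rotation": [0,0,0.407]}
    - {"translation": [0,0,-0.26],"rotation": [0,0,0.407]}
    - {"translation": [0,0,-0.33],"rotation": [0,0,0.407]}
    - {"translation": [0,0,-0.39],"rotation": [0,0,0.407]}
    - {"translation": [0,0,-0.44],"rotation": [0,0,0.407]}
    - {"translation": [0,0,-0.44],"rotation": [0,0,0.407]}
    - {"translation": [0,0,-0.44],"rotation": [0,0,0.407]}

```text
t: 22.75
eef_pos: [0.5375, -0.17, 0.078]
ee_rot: [3.142, 0.002, -0.052]
force: [0.0, 0.2, 0.1]
width: 0.0379
gripper_force: 0.0
```

apply_moves:
  steps:
    - {"translation": [0,0,0],"rotation": [0,0,0]}
    - {"translation": [0,0,0],"rotation": [0,0,0]}
    - {"translation": [0,0,0],"rotation": [0,0,0]}
    - {"translation": [0,0,0],"rotation": [0,0,0]}
    - {"translation": [0,0,0],"rotation": [0,0,0]}
    - {"translation": [0,0,0],"rotation": [0,0,0]}
    - {"translation": [0,0,0],"rotation": [0,0,0]}
    - {"translation": [0,0,0],"rotation": [0,0,0]}
    - {"translation": [0,0,0],"rotation": [0,0,0]}
    - {"translation": [0,0,0],"rotation": [0,0,0]}
  jaw: 1

```text
t: 23.58
eef_pos: [0.5386, -0.1705, 0.0794]
ee_rot: [3.141, -0.001, -0.052]
force: [-0.5, -3.6, 6.6]
width: 0.0289
gripper_force: 20.0
```

```bash
python3 st.py
```

```text
t 23.5833 [ 0.5386 -0.1705  0.0794] yaw -2.96 q6 1.48 F [-0.5018 -3.6197  6.5746] M [-1.271   0.2401  0.039 ] q6eff -0.009 w 0.028924480351663954 20.000547263771296
```

apply_moves:
  steps:
    - {"translation": [0,0,0],"rotation": [0,0,-0.03]}
    - {"translation": [0,0,0],"rotation": [0,0,-0.06]}
    - {"translation": [0,0,0],"rotation": [0,0,-0.09]}
    - {"translation": [0,0,0],"rotation": [0,0,-0.12]}
    - {"translation": [0,0,0],"rotation": [0,0,-0.15]}
    - {"translation": [0,0,0],"rotation": [0,0,-0.18]}
    - {"translation": [0,0,0],"rotation": [0,0,-0.2]}
    - {"translation": [0,0,0],"rotation": [0,0,-0.2]}
    - {"translation": [0,0,0],"rotation": [0,0,-0.2]}
    - {"translation": [0,0,0],"rotation": [0,0,-0.2]}

```text
t: 24.42
eef_pos: [0.5386, -0.1705, 0.0795]
ee_rot: [3.141, -0.001, -0.156]
force: [-0.4, -3.7, 5.5]
width: 0.0291
gripper_force: 20.0
```

```bash
python3 st.py
```

```text
t 24.4167 [ 0.5386 -0.1705  0.0795] yaw -8.95 q6 1.37 F [-0.3674 -3.6563  5.5046] M [-1.3433  0.3111 -0.0302] q6eff -0.083 w 0.029104815669162058 20.00057788565755
```

apply_moves:
  steps:
    - {"translation": [0,0,0],"rotation": [0,0,0.03]}
    - {"translation": [0,0,0],"rotation": [0,0,0.06]}
    - {"translation": [0,0,0],"rotation": [0,0,0.09]}
    - {"translation": [0,0,0],"rotation": [0,0,0.1]}
    - {"translation": [0,0,0],"rotation": [0,0,0.1]}
    - {"translation": [0,0,0],"rotation": [0,0,0.1]}
    - {"translation": [0,0,0],"rotation": [0,0,0.1]}
    - {"translation": [0,0,0],"rotation": [0,0,0.1]}
    - {"translation": [0,0,0],"rotation": [0,0,0.1]}
    - {"translation": [0,0,0],"rotation": [0,0,0.1]}

```text
t: 25.25
eef_pos: [0.5387, -0.1705, 0.0795]
ee_rot: [3.141, -0.001, -0.104]
force: [-1.5, -3.7, 5.9]
width: 0.0291
gripper_force: 20.0
```

```bash
python3 st.py
```

```text
t 25.25 [ 0.5387 -0.1705  0.0795] yaw -5.95 q6 1.43 F [-1.4959 -3.6726  5.9413] M [-1.3749  0.2238  0.063 ] q6eff -0.044 w 0.029053287748318266 20.00044584274292
```

apply_moves:
  steps:
    - {"translation": [0,0,0],"rotation": [0,0,0]}
    - {"translation": [0,0,0],"rotation": [0,0,0]}
    - {"translation": [0,0,0],"rotation": [0,0,0]}
    - {"translation": [0,0,0],"rotation": [0,0,0]}
    - {"translation": [0,0,0.05],"rotation": [0,0,0]}
    - {"translation": [0,0,0.12],"rotation": [0,0,0]}
    - {"translation": [0,0,0.2],"rotation": [0,0,0]}
    - {"translation": [0,0,0.28],"rotation": [0,0,0]}
    - {"translation": [0,0,0.36],"rotation": [0,0,0]}
    - {"translation": [0,0,0.44],"rotation": [0,0,0]}
  jaw: 0.14

```text
t: 26.08
eef_pos: [0.5378, -0.1699, 0.1892]
ee_rot: [-3.141, 0.001, -0.104]
force: [0.5, 0.1, 0.2]
width: 0.0376
gripper_force: 0.0
```

```bash
python3 st.py; python3 - <<'E'
from h import *
m=camera_model("wrist");im=grab_frame("wrist");cv2.imwrite("pics/w4.png",im)
a=rect(cv2.imread("pics/w1.png"),dict(m,xyz=np.array([0.57421378,-0.11238903,0.43453026]),rotation=np.array([2.89542437,.000113,-1.81854133])),(.5384,-.1703),n=390)
cv2.imwrite("pics/ra4.png",np.hstack([cv2.resize(cv2.imread("pics/ra3.png"),(390,390)),rect(im,m,(.5384,-.1703),n=390)]))
E
```

```text
t 26.0833 [ 0.5378 -0.1699  0.1892] yaw -5.97 q6 1.43 F [0.5006 0.1481 0.1659] M [-0.0535 -0.0894 -0.0049] q6eff 0.0 w 0.03757997184379048 0.0
```

View pics/ra4.png

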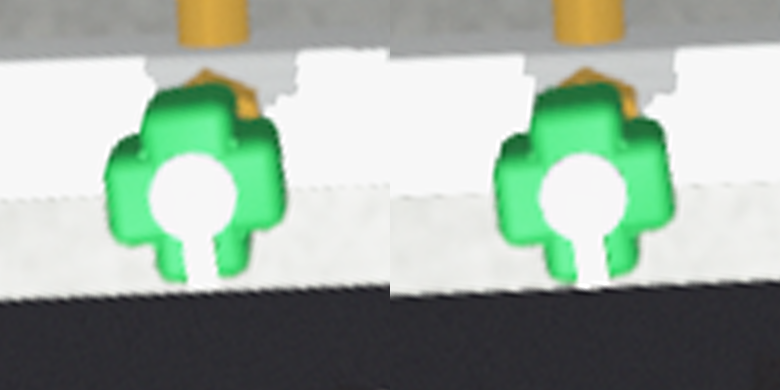

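The two views match: white line to -x, lobes at about +4°, so the knob does rest at first touch. On to the lever with shut fingers.

apply_moves:
  steps:
    - {"translation": [-0.03,0.1,0],"rotation": [0,0,0.02]}
    - {"translation": [-0.06,0.2,0],"rotation": [0,0,0.04]}
    - {"translation": [-0.1,0.3,0],"rotation": [0,0,0.06]}
    - {"translation": [-0.13,0.4,0],"rotation": [0,0,0.08]}
    - {"translation": [-0.16,0.5,0],"rotation": [0,0,0.1]}
    - {"translation": [-0.2,0.6,0],"rotation": [0,0,0.12]}
    - {"translation": [-0.23,0.7,0],"rotation": [0,0,0.14]}
    - {"translation": [-0.26,0.8,0],"rotation": [0,0,0.16]}
    - {"translation": [-0.3,0.9,0],"rotation": [0,0,0.18]}
    - {"translation": [-0.326,1.0,0],"rotation": [0,0,0.2]}
  jaw: 1

```text
t: 26.97
eef_pos: [0.4554, 0.081, 0.1883]
ee_rot: [-3.141, 0.0, 0.001]
force: [0.0, -0.1, 0.8]
width: 0.0005
gripper_force: 0.0
```

apply_moves:
  steps:
    - {"translation": [0,0,-0.06],"rotation": [0,0,0]}
    - {"translation": [0,0,-0.12],"rotation": [0,0,0]}
    - {"translation": [0,0,-0.18],"rotation": [0,0,0]}
    - {"translation": [0,0,-0.24],"rotation": [0,0,0]}
    - {"translation": [0,0,-0.3],"rotation": [0,0,0]}
    - {"translation": [0,0,-0.36],"rotation": [0,0,0]}
    - {"translation": [0,0,-0.42],"rotation": [0,0,0]}
    - {"translation": [0,0,-0.49],"rotation": [0,0,0]}
    - {"translation": [0,0,-0.49],"rotation": [0,0,0]}
    - {"translation": [0,0,-0.49],"rotation": [0,0,0]}

```text
t: 27.8
eef_pos: [0.4559, 0.0795, 0.0655]
ee_rot: [3.14, 0.002, 0.001]
force: [-0.2, 1.1, 0.1]
width: 0.0004
gripper_force: 0.0
```

```bash
python3 st.py; python3 - <<'E'
from h import *
cv2.imwrite("pics/w5.png",grab_frame("wrist"))
E
```

```text
t 27.8 [0.4559 0.0795 0.0655] yaw 0.03 q6 0.97 F [-0.1739  1.1196  0.0964] M [-0.0219 -0.0689 -0.0001] q6eff -0.0 w 0.0004037068040588985 0.0
```

View pics/w5.png

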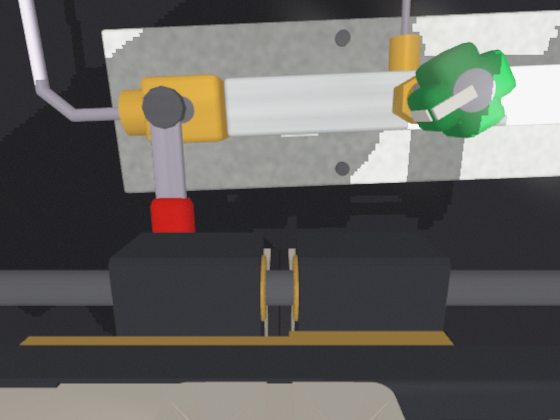

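The lever still points to the robot (red sleeve at (173,215)), with the fingers to its -y side. Sweep it.

apply_moves:
  steps:
    - {"translation": [-0.012,0.046,0],"rotation": [0,0,0]}
    - {"translation": [-0.012,0.092,0],"rotation": [0,0,0]}
    - {"translation": [-0.016,0.138,0],"rotation": [0,0,0]}
    - {"translation": [-0.012,0.186,0],"rotation": [0,0,0]}
    - {"translation": [0.002,0.232,0],"rotation": [0,0,0]}
    - {"translation": [0.024,0.277,0],"rotation": [0,0,0]}
    - {"translation": [0.055,0.318,0],"rotation": [0,0,0]}
    - {"translation": [0.094,0.354,0],"rotation": [0,0,0]}
    - {"translation": [0.139,0.383,0],"rotation": [0,0,0]}
    - {"translation": [0.172,0.396,0],"rotation": [0,0,0]}

```text
t: 28.68
eef_pos: [0.5008, 0.1804, 0.0658]
ee_rot: [3.141, 0.0, 0.001]
force: [-0.8, -1.8, 1.1]
width: 0.0006
gripper_force: 0.7
```

```bash
python3 st.py; python3 - <<'E'
from h import *
cv2.imwrite("pics/w6.png",grab_frame("wrist"))
E
```

```text
t 28.6833 [0.5008 0.1804 0.0658] yaw 0.08 q6 0.86 F [-0.7604 -1.847   1.1177] M [-0.418   0.5052  0.048 ] q6eff -0.184 w 0.0006473608499221758 0.7298857835121453
```

View pics/w6.png

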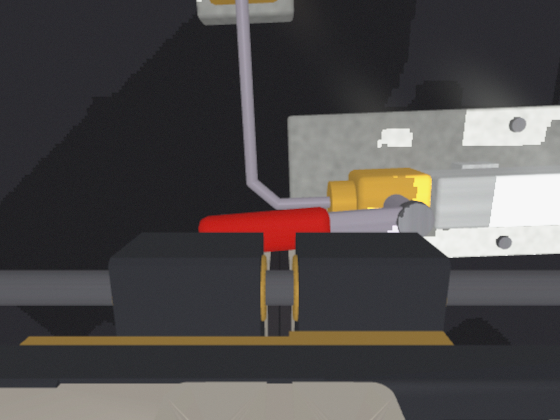

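The lever is nearly in line with the bar (sleeve (205,228) to hub (412,212)). Press on gently to the stop, by force.

apply_moves:
  steps:
    - {"translation": [0.003,0,0],"rotation": [0,0,0]}
    - {"translation": [0.006,0,0],"rotation": [0,0,0]}
    - {"translation": [0.009,0,0],"rotation": [0,0,0]}
    - {"translation": [0.012,0,0],"rotation": [0,0,0]}
    - {"translation": [0.012,0,0],"rotation": [0,0,0]}
    - {"translation": [0.012,0,0],"rotation": [0,0,0]}
    - {"translation": [0.012,0,0],"rotation": [0,0,0]}
    - {"translation": [0.012,0,0],"rotation": [0,0,0]}
    - {"translation": [0.012,0,0],"rotation": [0,0,0]}
    - {"translation": [0.012,0,0],"rotation": [0,0,0]}

```text
t: 29.57
eef_pos: [0.5024, 0.1787, 0.0661]
ee_rot: [3.141, 0.0, 0.0]
force: [-1.5, -0.7, 1.8]
width: 0.0005
gripper_force: 0.5
```

```bash
python3 st.py
```

```text
t 29.5667 [0.5024 0.1787 0.0661] yaw 0.02 q6 0.86 F [-1.5405 -0.7287  1.7722] M [-0.2215  0.43   -0.0034] q6eff -0.01 w 0.0005197526082395933 0.54076026295661
```

apply_moves:
  steps:
    - {"translation": [0.002,0,0],"rotation": [0,0,0]}
    - {"translation": [0.004,0,0],"rotation": [0,0,0]}
    - {"translation": [0.006,0,0],"rotation": [0,0,0]}
    - {"translation": [0.008,0,0],"rotation": [0,0,0]}
    - {"translation": [0.008,0,0],"rotation": [0,0,0]}
    - {"translation": [0.008,0,0],"rotation": [0,0,0]}
    - {"translation": [0.008,0,0],"rotation": [0,0,0]}
    - {"translation": [0.008,0,0],"rotation": [0,0,0]}
    - {"translation": [0.008,0,0],"rotation": [0,0,0]}
    - {"translation": [0.008,0,0],"rotation": [0,0,0]}

```text
t: 30.4
eef_pos: [0.5044, 0.1789, 0.066]
ee_rot: [-3.142, 0.0, 0.0]
force: [-4.6, 1.6, 2.7]
width: 0.0006
gripper_force: 2.4
```

```bash
python3 st.py
```

```text
t 30.4 [0.5044 0.1789 0.066 ] yaw 0.02 q6 0.86 F [-4.5736  1.5654  2.6845] M [0.7672 1.7635 0.1286] q6eff -0.092 w 0.0006426344448346245 2.3702291410882026
```

apply_moves:
  steps:
    - {"translation": [0.001,0,0],"rotation": [0,0,0]}
    - {"translation": [0.002,0,0],"rotation": [0,0,0]}
    - {"translation": [0.004,0,0],"rotation": [0,0,0]}
    - {"translation": [0.006,0,0],"rotation": [0,0,0]}
    - {"translation": [0.006,0,0],"rotation": [0,0,0]}
    - {"translation": [0.006,0,0],"rotation": [0,0,0]}
    - {"translation": [0.006,0,0],"rotation": [0,0,0]}
    - {"translation": [0.006,0,0],"rotation": [0,0,0]}
    - {"translation": [0.006,0,0],"rotation": [0,0,0]}
    - {"translation": [0.006,0,0],"rotation": [0,0,0]}

```text
t: 31.23
eef_pos: [0.5046, 0.1788, 0.0659]
ee_rot: [3.141, 0.002, 0.0]
force: [-11.0, 4.3, 6.8]
width: 0.0006
gripper_force: 5.6
```

```bash
python3 st.py
```

```text
t 31.2333 [0.5046 0.1788 0.0659] yaw 0.02 q6 0.87 F [-11.04     4.2659   6.771 ] M [1.6016 4.0552 0.1557] q6eff -0.199 w 0.0005887656193831933 5.5529391299933195
```

At the stop. Back off, lift, and return to knob a.

apply_moves:
  steps:
    - {"translation": [-0.06,0,0],"rotation": [0,0,0]}
    - {"translation": [-0.12,0,0],"rotation": [0,0,0]}
    - {"translation": [-0.12,0,0.05],"rotation": [0,0,0]}
    - {"translation": [-0.12,0,0.11],"rotation": [0,0,0]}
    - {"translation": [-0.12,0,0.17],"rotation": [0,0,0]}
    - {"translation": [-0.12,0,0.23],"rotation": [0,0,0]}
    - {"translation": [-0.12,0,0.3],"rotation": [0,0,0]}
    - {"translation": [-0.12,0,0.37],"rotation": [0,0,0]}
    - {"translation": [-0.12,0,0.44],"rotation": [0,0,0]}
    - {"translation": [-0.12,0,0.496],"rotation": [0,0,0]}

```text
t: 32.07
eef_pos: [0.4771, 0.179, 0.1917]
ee_rot: [-3.141, -0.002, 0.0]
force: [0.2, 0.3, 0.3]
width: 0.0002
gripper_force: 0.0
```

apply_moves:
  steps:
    - {"translation": [0.02,-0.1,0],"rotation": [0,0,0.1]}
    - {"translation": [0.05,-0.2,0],"rotation": [0,0,0.1]}
    - {"translation": [0.07,-0.3,0],"rotation": [0,0,0.1]}
    - {"translation": [0.1,-0.4,0],"rotation": [0,0,0.1]}
    - {"translation": [0.12,-0.5,0],"rotation": [0,0,0.1]}
    - {"translation": [0.15,-0.6,0],"rotation": [0,0,0.1]}
    - {"translation": [0.17,-0.7,0],"rotation": [0,0,0.1]}
    - {"translation": [0.2,-0.8,0],"rotation": [0,0,0.1]}
    - {"translation": [0.22,-0.9,0],"rotation": [0,0,0.1]}
    - {"translation": [0.248,-1.0,0],"rotation": [0,0,0.1]}
  jaw: 0.14

```text
t: 32.9
eef_pos: [0.5387, -0.0728, 0.1903]
ee_rot: [3.141, -0.001, 0.053]
force: [1.0, 0.6, -0.0]
width: 0.0377
gripper_force: 0.0
```

```bash
python3 st.py
```

```text
t 32.9 [ 0.5387 -0.0728  0.1903] yaw 3.01 q6 1.4 F [ 1.0247  0.604  -0.0238] M [ 0.0353 -0.0344  0.0305] q6eff -1.023 w 0.037714660055669834 0.0
```

apply_moves:
  steps:
    - {"translation": [0,-0.1,0],"rotation": [0,0,0]}
    - {"translation": [0,-0.2,0],"rotation": [0,0,0]}
    - {"translation": [0,-0.3,0],"rotation": [0,0,0]}
    - {"translation": [0,-0.394,0],"rotation": [0,0,0]}
    - {"translation": [0,-0.394,-0.08],"rotation": [0,0,0]}
    - {"translation": [0,-0.394,-0.18],"rotation": [0,0,0]}
    - {"translation": [0,-0.394,-0.28],"rotation": [0,0,0]}
    - {"translation": [0,-0.394,-0.38],"rotation": [0,0,0]}
    - {"translation": [0,-0.394,-0.448],"rotation": [0,0,0]}
    - {"translation": [0,-0.394,-0.448],"rotation": [0,0,0]}

```text
t: 33.73
eef_pos: [0.5359, -0.17, 0.0744]
ee_rot: [-3.141, 0.006, 0.052]
force: [-1.0, -0.4, -0.6]
width: 0.0377
gripper_force: 0.0
```

```bash
python3 st.py
```

```text
t 33.7333 [ 0.5359 -0.17    0.0744] yaw 2.97 q6 1.58 F [-1.0014 -0.365  -0.6194] M [-0.0415  0.0791 -0.018 ] q6eff -0.001 w 0.03772013047071186 0.0
```

apply_moves:
  steps:
    - {"translation": [0,0,0],"rotation": [0,0,0]}
    - {"translation": [0,0,0],"rotation": [0,0,0]}
    - {"translation": [0,0,0],"rotation": [0,0,0]}
    - {"translation": [0,0,0],"rotation": [0,0,0]}
    - {"translation": [0,0,0],"rotation": [0,0,0]}
    - {"translation": [0,0,0],"rotation": [0,0,0]}
    - {"translation": [0,0,0],"rotation": [0,0,0]}
    - {"translation": [0,0,0],"rotation": [0,0,0]}
    - {"translation": [0,0,0],"rotation": [0,0,0]}
    - {"translation": [0,0,0],"rotation": [0,0,0]}
  jaw: 1

```text
t: 34.57
eef_pos: [0.539, -0.1704, 0.0793]
ee_rot: [3.141, -0.002, 0.053]
force: [2.5, -5.1, -7.3]
width: 0.0282
gripper_force: 20.0
```

```bash
python3 st.py
```

```text
t 34.5667 [ 0.539  -0.1704  0.0793] yaw 3.02 q6 1.58 F [ 2.5063 -5.0914 -7.3233] M [-1.8537 -0.6725  0.0406] q6eff -0.011 w 0.028237681420965645 19.999001274554757
```

apply_moves:
  steps:
    - {"translation": [0,0,0],"rotation": [0,0,-0.03]}
    - {"translation": [0,0,0],"rotation": [0,0,-0.06]}
    - {"translation": [0,0,0],"rotation": [0,0,-0.1]}
    - {"translation": [0,0,0],"rotation": [0,0,-0.13]}
    - {"translation": [0,0,0],"rotation": [0,0,-0.16]}
    - {"translation": [0,0,0],"rotation": [0,0,-0.2]}
    - {"translation": [0,0,0],"rotation": [0,0,-0.2]}
    - {"translation": [0,0,0],"rotation": [0,0,-0.2]}
    - {"translation": [0,0,0],"rotation": [0,0,-0.2]}
    - {"translation": [0,0,0],"rotation": [0,0,-0.2]}

```text
t: 35.4
eef_pos: [0.539, -0.1704, 0.0793]
ee_rot: [3.141, -0.003, -0.052]
force: [1.9, -6.4, -7.2]
width: 0.0281
gripper_force: 20.0
```

```bash
python3 st.py
```

```text
t 35.4 [ 0.539  -0.1704  0.0793] yaw -2.97 q6 1.48 F [ 1.8788 -6.43   -7.1732] M [-1.9991 -0.7437  0.0708] q6eff -0.083 w 0.028122146607976038 19.999027182057034
```

apply_moves:
  steps:
    - {"translation": [0,0,0],"rotation": [0,0,0.1]}
    - {"translation": [0,0,0],"rotation": [0,0,0.2]}
    - {"translation": [0,0,0],"rotation": [0,0,0.3]}
    - {"translation": [0,0,0],"rotation": [0,0,0.4]}
    - {"translation": [0,0,0],"rotation": [0,0,0.5]}
    - {"translation": [0,0,0],"rotation": [0,0,0.6]}
    - {"translation": [0,0,0],"rotation": [0,0,0.7]}
    - {"translation": [0,0,0],"rotation": [0,0,0.8]}
    - {"translation": [0,0,0],"rotation": [0,0,0.9]}
    - {"translation": [0,0,0],"rotation": [0,0,1.0]}

```text
t: 36.23
eef_pos: [0.5389, -0.1701, 0.0793]
ee_rot: [3.14, -0.002, 0.474]
force: [1.3, -3.1, -5.1]
width: 0.028
gripper_force: 20.0
```

apply_moves:
  steps:
    - {"translation": [0,0,0],"rotation": [0,0,0.1]}
    - {"translation": [0,0,0],"rotation": [0,0,0.2]}
    - {"translation": [0,0,0],"rotation": [0,0,0.3]}
    - {"translation": [0,0,0],"rotation": [0,0,0.4]}
    - {"translation": [0,0,0],"rotation": [0,0,0.5]}
    - {"translation": [0,0,0],"rotation": [0,0,0.617]}
    - {"translation": [0,0,0],"rotation": [0,0,0.617]}
    - {"translation": [0,0,0],"rotation": [0,0,0.617]}
    - {"translation": [0,0,0],"rotation": [0,0,0.617]}
    - {"translation": [0,0,0],"rotation": [0,0,0.617]}

```text
t: 37.07
eef_pos: [0.5388, -0.1699, 0.0792]
ee_rot: [3.14, -0.001, 0.794]
force: [-0.2, -3.5, 2.9]
width: 0.0284
gripper_force: 20.0
```

```bash
python3 st.py
```

```text
t 37.0667 [ 0.5388 -0.1699  0.0792] yaw 45.47 q6 2.32 F [-0.2049 -3.4859  2.8715] M [-0.9731  0.175  -0.0017] q6eff 0.017 w 0.028394891649382317 20.000075519128586
```

apply_moves:
  steps:
    - {"translation": [0,0,0],"rotation": [0,0,0]}
    - {"translation": [0,0,0],"rotation": [0,0,0]}
    - {"translation": [0,0,0],"rotation": [0,0,0]}
    - {"translation": [0,0,0],"rotation": [0,0,0]}
    - {"translation": [0,0,0],"rotation": [0,0,-0.17]}
    - {"translation": [0,0,0],"rotation": [0,0,-0.34]}
    - {"translation": [0,0,0],"rotation": [0,0,-0.5]}
    - {"translation": [0,0,0],"rotation": [0,0,-0.67]}
    - {"translation": [0,0,0],"rotation": [0,0,-0.84]}
    - {"translation": [0,0,0],"rotation": [0,0,-1.0]}
  jaw: 0.14

```text
t: 37.9
eef_pos: [0.538, -0.1695, 0.0779]
ee_rot: [-3.141, 0.0, 0.267]
force: [-0.2, -0.7, -1.0]
width: 0.0378
gripper_force: 0.0
```

apply_moves:
  steps:
    - {"translation": [0,0,0],"rotation": [0,0,-0.1]}
    - {"translation": [0,0,0],"rotation": [0,0,-0.2]}
    - {"translation": [0,0,0],"rotation": [0,0,-0.3]}
    - {"translation": [0,0,0],"rotation": [0,0,-0.4]}
    - {"translation": [0,0,0],"rotation": [0,0,-0.5]}
    - {"translation": [0,0,0],"rotation": [0,0,-0.6]}
    - {"translation": [0,0,0],"rotation": [0,0,-0.7]}
    - {"translation": [0,0,0],"rotation": [0,0,-0.8]}
    - {"translation": [0,0,0],"rotation": [0,0,-0.9]}
    - {"translation": [0,0,0],"rotation": [0,0,-1.0]}

```text
t: 38.73
eef_pos: [0.538, -0.1695, 0.0779]
ee_rot: [-3.142, 0.0, -0.255]
force: [0.8, 0.6, -0.5]
width: 0.0376
gripper_force: 0.0
```

apply_moves:
  steps:
    - {"translation": [0,0,0],"rotation": [0,0,-0.1]}
    - {"translation": [0,0,0],"rotation": [0,0,-0.2]}
    - {"translation": [0,0,0],"rotation": [0,0,-0.3]}
    - {"translation": [0,0,0],"rotation": [0,0,-0.4]}
    - {"translation": [0,0,0],"rotation": [0,0,-0.5]}
    - {"translation": [0,0,0],"rotation": [0,0,-0.6]}
    - {"translation": [0,0,0],"rotation": [0,0,-0.7]}
    - {"translation": [0,0,0],"rotation": [0,0,-0.8]}
    - {"translation": [0,0,0],"rotation": [0,0,-0.9]}
    - {"translation": [0,0,0],"rotation": [0,0,-1.0]}

```text
t: 39.57
eef_pos: [0.538, -0.1695, 0.0779]
ee_rot: [3.142, 0.0, -0.779]
force: [-0.2, 0.7, -0.6]
width: 0.0376
gripper_force: 0.0
```

apply_moves:
  steps:
    - {"translation": [0,0,0],"rotation": [0,0,0]}
    - {"translation": [0,0,0],"rotation": [0,0,0]}
    - {"translation": [0,0,0],"rotation": [0,0,0]}
    - {"translation": [0,0,0],"rotation": [0,0,0]}
    - {"translation": [0,0,0],"rotation": [0,0,0]}
    - {"translation": [0,0,0],"rotation": [0,0,0]}
    - {"translation": [0,0,0],"rotation": [0,0,0]}
    - {"translation": [0,0,0],"rotation": [0,0,0]}
    - {"translation": [0,0,0],"rotation": [0,0,0]}
    - {"translation": [0,0,0],"rotation": [0,0,0]}
  jaw: 1

```text
t: 40.4
eef_pos: [0.5377, -0.1698, 0.078]
ee_rot: [3.141, 0.0, -0.776]
force: [-3.5, -3.3, 2.6]
width: 0.0277
gripper_force: 20.0
```

```bash
python3 st.py
```

```text
t 40.4 [ 0.5377 -0.1698  0.078 ] yaw -44.47 q6 0.75 F [-3.4851 -3.3022  2.6033] M [-1.1869  1.2364  0.0861] q6eff 0.002 w 0.027713877854138137 20.000075697898865
```

apply_moves:
  steps:
    - {"translation": [0,0,0],"rotation": [0,0,0.1]}
    - {"translation": [0,0,0],"rotation": [0,0,0.2]}
    - {"translation": [0,0,0],"rotation": [0,0,0.3]}
    - {"translation": [0,0,0],"rotation": [0,0,0.4]}
    - {"translation": [0,0,0],"rotation": [0,0,0.5]}
    - {"translation": [0,0,0],"rotation": [0,0,0.6]}
    - {"translation": [0,0,0],"rotation": [0,0,0.7]}
    - {"translation": [0,0,0],"rotation": [0,0,0.8]}
    - {"translation": [0,0,0],"rotation": [0,0,0.9]}
    - {"translation": [0,0,0],"rotation": [0,0,1.0]}

```text
t: 41.23
eef_pos: [0.5374, -0.1702, 0.078]
ee_rot: [3.141, 0.001, -0.25]
force: [-3.6, -6.0, 1.1]
width: 0.0282
gripper_force: 20.0
```

apply_moves:
  steps:
    - {"translation": [0,0,0],"rotation": [0,0,0.1]}
    - {"translation": [0,0,0],"rotation": [0,0,0.2]}
    - {"translation": [0,0,0],"rotation": [0,0,0.3]}
    - {"translation": [0,0,0],"rotation": [0,0,0.4]}
    - {"translation": [0,0,0],"rotation": [0,0,0.5]}
    - {"translation": [0,0,0],"rotation": [0,0,0.5]}
    - {"translation": [0,0,0],"rotation": [0,0,0.5]}
    - {"translation": [0,0,0],"rotation": [0,0,0.5]}
    - {"translation": [0,0,0],"rotation": [0,0,0.5]}
    - {"translation": [0,0,0],"rotation": [0,0,0.5]}

```text
t: 42.07
eef_pos: [0.5374, -0.1704, 0.078]
ee_rot: [3.141, 0.001, 0.009]
force: [-3.8, -6.5, 2.1]
width: 0.0279
gripper_force: 20.0
```

```bash
python3 st.py
```

```text
t 42.0667 [ 0.5374 -0.1704  0.078 ] yaw 0.52 q6 1.54 F [-3.8216 -6.5418  2.1464] M [-2.6171  1.399  -0.0028] q6eff 0.046 w 0.027907447209156912 20.000076591968536
```

apply_moves:
  steps:
    - {"translation": [0,0,0],"rotation": [0,0,0]}
    - {"translation": [0,0,0],"rotation": [0,0,0]}
    - {"translation": [0,0,0],"rotation": [0,0,0]}
    - {"translation": [0,0,0],"rotation": [0,0,0]}
    - {"translation": [0,0,0.05],"rotation": [0,0,0]}
    - {"translation": [0,0,0.12],"rotation": [0,0,0]}
    - {"translation": [0,0,0.2],"rotation": [0,0,0]}
    - {"translation": [0,0,0.28],"rotation": [0,0,0]}
    - {"translation": [0,0,0.36],"rotation": [0,0,0]}
    - {"translation": [0,0,0.44],"rotation": [0,0,0]}
  jaw: 0.14

```text
t: 42.9
eef_pos: [0.5383, -0.1693, 0.1891]
ee_rot: [-3.141, -0.001, 0.01]
force: [-0.4, -0.4, 0.2]
width: 0.0378
gripper_force: 0.0
```

```bash
python3 st.py; python3 - <<'E'
from h import *
m=camera_model("wrist");im=grab_frame("wrist")
r=rect(im,m,(.5384,-.1703)); g=rect(cv2.imread("pics/w4.png"),m,(.5384,-.1703))
# white line direction: brightness on a 10 mm ring around axis, low saturation
for R0 in(75,85,95):
    for name,I in(("now",r),):
        hsv=cv2.cvtColor(I,cv2.COLOR_BGR2HSV)
        print([a for a in range(0,360,5) if hsv[int(255-R0*np.cos(np.radians(a))),int(252-R0*np.sin(np.radians(a))),1]<60])
m=camera_model("top");t=grab_frame("top")
hsv=cv2.cvtColor(t,cv2.COLOR_BGR2HSV)[185:240,225:290]
ys,xs=np.where(((hsv[...,0]<6)|(hsv[...,0]>174))&(hsv[...,1]>180)&(hsv[...,2]>80))
p=np.c_[xs+225,ys+185];w=np.array([ray(m,*q,.08)[:2] for q in p]);print("red",len(p),w.min(0),w.max(0),w.mean(0))
E
```

```text
t 42.9 [ 0.5383 -0.1693  0.1891] yaw 0.55 q6 1.54 F [-0.3824 -0.4212  0.237 ] M [-0.0001 -0.0655 -0.0058] q6eff 0.001 w 0.037783590478665204 0.0
[255, 260, 265, 270, 275, 280]
[220, 225, 255, 260, 265, 270, 275, 280]
[125, 130, 215, 220, 225, 230, 260, 265, 270, 275, 280]
red 29 [0.51578432 0.16962121] [0.53325258 0.2138948 ] [0.52453001 0.19503441]
```

```bash
python3 -c "
from station import *
print(job_done())"
```

```text
the job is handed in; nothing more can be done
None
```

I handed the job in at about 43 s: valve a, which feeds the amber bottle, was closed onto its seat, the supply lever was opened to its stop, and the knob was then backed off about 90° (the camera reads 85–90°). The hand-in returned no verdict.

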